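# Bring the welding fixture's air console into service

## Robot

A 7-joint arm with a two-finger parallel gripper is mounted at the origin on the work surface. World frame = base frame: x ahead of the robot, y to its left, z up, the work surface at z = 0. Lengths are in m, angles in rad, forces in N, time in s.
With the tool pointing down it reaches from about 0.425 to 0.975 m from the base axis. Payload 16.7 kg.
Tool frame: the origin (TCP) lies on the mounting face of the last link; the fingertips stand 173 mm ahead of it and the grasp point (between the pads) lies 155 mm ahead of it; z points along the fingers, y is the direction in which the jaws open and shut (so a half turn about z gives the same grasp; the last joint's range is limited). The gripper opens to 85 mm and grips with 20 to 120 N. Pads are 22 mm wide; open, the fingers measure 114 mm over their backs; the gripper's body (76 mm by 85 mm) begins 54 mm behind the grasp point. The pads swing forward as they close: fully open they stand 13 mm farther back than shut.
Start: joints at [0.987, 0.426, 0.074, 1.606, -0.034, 1.111, -0.067], TCP at [0.284, -0.612, 0.405] pointing down, gripper open.
Joint ranges: [-2.85, 2.85], [-0.5, 2.14], [-1.23, 1.37], [0.21, 2.46], [-1.02, 4.16], [0.16, 2.05], [-2.73, 2.73]. Speed limits (rad/s): [1.89, 1.89, 2.39, 2.39, 3.01, 3.01, 3.01].

## Interface

Orientations are given as a rotation vector (axis times angle).
In Python, from workcell import bot gives the robot as it stands.
- The arm moves only by the tool carry_out, never from a script. Its argument "moves" is a list of rows, each a list of 3 entries, a list of its own where there are three numbers: the shift along the world's x, y, z in units of 30 mm (1.0 is 30 mm), then the turn, a rotation vector about the world's x, y, z in units of 5 degrees (1.0 is 5 degrees), then the closure in counts, from 0 (fully open) to 255 (shut). In form: [[[dx, dy, dz], [ax, ay, az], gripper], ...]. A call has 1 to 10 rows; each row shifts and turns the commanded pose from where the row before left it; what a row does not reach is not made up. A row lasts 1/12 s, in which the tool goes at most 41.7 mm and 7.16 degrees, less where a joint would pass 70% of its speed; a pose out of reach is approached as far as the arm can. A call is refused whole if a number of a shift passes 1 or a number of a turn 1, either way. A call with a gripper value outside its range is refused whole. The fingers move at their own pace and stop on an object; "force" is the grip in N (left out, the last holds). Time passes only in rows, so rows that do not move let the fingers close. It gives the time, the measured TCP pose, the force and the opening at its end, in the units of the state.
- bot.observe(): the state, without advancing time (a new reading comes with each control period).
- bot.capture(name): name is "scene" or "top"; returns the picture (384x512x3 uint8, red, green, blue); there is no depth.
- bot.camera_info(name): a dict with "fx", "fy", "cx", "cy" (pixels), "dist" ([k1, k2, p1, p2, k3] as OpenCV has them; the pictures are not rectified), "view" (4x4, takes a point from world to camera coordinates). Camera axes: x right, y down, z forward; pixel columns grow to the right and rows downward; lengths in m; the calibration is good to about 2 mm. A picture is of the moment at which its call begins. camera_info takes no time and is no camera call.
- bot.finish_job(): hands the job in, once; it reports no verdict.
The state is a dict: "time": time; "joints": joint angles; "joint_vel": joint speeds; "joint_torque": joint torques, N m; "ee_pos": TCP position; "orientation": TCP orientation; "wrist_force": force on the tool from outside, world axes, zero at the start; "ft_torque": the same for the moment, N m; "width": finger opening in m.
Only numpy, scipy, OpenCV 4.12 (cv2) and the standard library are available. Lean on these libraries where they do the work, as an engineer would, in place of code of your own. Each camera call takes 0.05 s, during which the arm holds its last target. There are 200 camera calls.

## Task

Switch on the welding fixture's clamping air: first press down the white-striped end of the rocker on the grey switch box until it is fully over, then push the buttons on the orange console fully in, one after the other: blue, then yellow, then green. Leave the red mushroom stop alone, and only press: do not pick up or shift the switch box or any of the things standing around.

Things in the scene. Friction and masses are not known exactly. Their poses are not given: they have to be found in the camera images.
- rocker (a joint): Rocker of the switch box, rad: 0 = off (striped wing raised; it starts between 0 and 0.06), 0.36 = fully over (striped wing level, plain wing raised). A torque of about 0.08 N m turns it (about 3 N at the stripe); it stays where it is left, with no spring.
- rocker_striped_end (a point): Point to press: on the upper face of the rocker's raised wing, on its white stripe, 26 mm from the pivot. The black V-shaped rocker has two wings, each 36 mm long and 42 mm wide, meeting at the pivot over the middle of the switch box; only the wing to be pressed has the white stripe. The point starts about 72 mm above the bench and sinks about 9 mm, to the pivot's height of 63 mm, when the rocker is fully over.
- switch_box: Loose grey box on rubber feet, 130 x 90 mm, 54 mm high to the black frame under the rocker, about 0.8 kg, at any yaw. Origin: centre of its underside; z up; its +x axis (long side) points from the pivot to the rocker's striped wing.
- console: Fixed orange console with a level grey deck, 170 (x) x 330 (y) x 60 mm high. Origin: centre of its underside; z up. Four buttons stand in a row along its y axis at x = -35 mm, 72 mm apart, in any order of colours; two black gauges 9 mm high stand at x = +52 mm, y = +-130 mm.
- blue_button (a joint): Travel of the blue button, m: 0 = out, grows as it is pushed straight down to 0.008; 8 mm = fully in; about 4 N pushes it and it stays where it is left, with no spring.
- blue_button_top (a point): Centre of the flat top face of the blue round button, 36 mm across, in a black collar 52 mm across and 10 mm high; the face is 22 mm above the deck (82 mm above the bench) when out and 14 mm when fully in; it moves with the button.
- yellow_button (a joint): Travel of the yellow button, m: 0 = out, grows as it is pushed straight down to 0.008; 8 mm = fully in; about 4 N pushes it and it stays where it is left, with no spring.
- yellow_button_top (a point): Centre of the flat top face of the yellow round button, 36 mm across, in a black collar 52 mm across and 10 mm high; the face is 22 mm above the deck (82 mm above the bench) when out and 14 mm when fully in; it moves with the button.
- green_button (a joint): Travel of the green button, m: 0 = out, grows as it is pushed straight down to 0.008; 8 mm = fully in; about 4 N pushes it and it stays where it is left, with no spring.
- green_button_top (a point): Centre of the flat top face of the green round button, 36 mm across, in a black collar 52 mm across and 10 mm high; the face is 22 mm above the deck (82 mm above the bench) when out and 14 mm when fully in; it moves with the button.
- red_stop (a joint): Travel of the red mushroom stop, m: 0 = out, grows as it is pushed straight down to 0.008; 8 mm = fully in; about 4 N pushes it and it stays where it is left, with no spring.
- red_stop_top (a point): Centre of the top face of the red mushroom stop button, 44 mm across, 34 mm above the deck. To be left alone.
- nozzle: Loose copper nozzle, 26 mm across and 52 mm high, standing on the console's deck behind the row of buttons. Origin: centre of its underside. Bystander.
- tin: Loose open brass tin, 76 mm across, 70 mm high, on the bench. Origin: centre of its underside. Bystander.
- spray_can: Loose blue can with white cap, 60 mm across, 170 mm high, standing on the bench. Origin: centre of its underside. Bystander.
- hammer: Loose hammer with a wooden handle, 260 mm long, lying on the bench beyond the console. Origin: under the middle of its length; handle towards its -x. Bystander.
Not all that is in view belongs to the job. What is shaped like the switch_box but pink or turquoise is not meant.

How it is judged:
By the outcome, as a careful person would: the job done as asked, in the order asked, and still so for the second after the job is handed in, with the robot touching nothing.
It also fails if it takes over 51 s, if anything falls off the work surface, if the arm or the gripper's body presses on something with over 40 N, if the wrist force passes 120 N, or if a joint passes its speed limit or range.

## Working session

There is one attempt and no reset: what is moved stays moved. The work goes in short steps, Python scripts to look and compute and a tool call to move; the robot and the scene stay as the last step left them, time stands still between calls to the robot, and variables do not carry over. Pictures are saved under pics/ and viewed, about 8 in all and at most 12, crops included, and the job is handed in when it is done.

Besides the shell and the picture viewer there is one more tool, called after "Emit:" as name(argument=value, ...) on one line, values as JSON. carry_out: Moves the arm, as the interface text tells. Its arguments: {"type":"object","properties":{"moves":{"type":"array"},"force":{"type":"number"}},"required":["moves"]}

```bash
mkdir -p pics; cat > h.py <<'E'
import numpy as np,cv2
from workcell import bot
def ray(n,u,v):
    c=bot.camera_info(n);K=np.array([[c['fx'],0,c['cx']],[0,c['fy'],c['cy']],[0,0,1]]);V=np.array(c['view'])
    p=cv2.undistortPoints(np.array([[[u,v]]],float),K,np.array(c['dist'],float))[0,0]
    R=V[:3,:3];return -R.T@V[:3,3],R.T@np.array([p[0],p[1],1])
def onz(n,u,v,z):
    o,d=ray(n,u,v);return (o+d*(z-o[2])/d[2]).round(4)
def proj(n,P):
    c=bot.camera_info(n);K=np.array([[c['fx'],0,c['cx']],[0,c['fy'],c['cy']],[0,0,1]]);V=np.array(c['view'])
    return cv2.projectPoints(np.array(P,float).reshape(-1,3),cv2.Rodrigues(V[:3,:3])[0],V[:3,3],K,np.array(c['dist'],float))[0][:,0].round(1)
def snap(n,name):
    im=bot.capture(n)[:,:,::-1].copy();cv2.imwrite(f'pics/{name}.png',im);return im
E
python3 - <<'E'
from h import *
for n in('scene','top'):
    snap(n,n+'0');print(n,ray(n,256,192))
print(bot.observe())
E
```

```text
scene (array([ 1.24685552, -0.45593394,  0.7681837 ]), array([-0.59998672,  0.50365649, -0.62199366]))
top (array([0.44776226, 0.09940924, 1.36207437]), array([ 0.07954869,  0.00161209, -0.99696983]))
{'time': 0.1, 'joints': array([ 0.98651205,  0.42669993,  0.07386752,  1.60653889, -0.03412607,
        1.11077741, -0.06708632]), 'joint_vel': array([-0.00034427, -0.00208458,  0.00012837, -0.00036777,  0.00166811,
       -0.00121469,  0.00043537]), 'joint_torque': array([ 8.30796780e-03, -9.51542401e+01,  3.77162352e+00, -4.64402533e+01,
        1.97175925e-02,  6.50179209e-03,  5.61196316e-06]), 'ee_pos': array([ 0.28423899, -0.6120606 ,  0.40406241]), 'orientation': array([-3.06657042e+00, -6.77283926e-01,  4.95909686e-04]), 'wrist_force': array([-0.23451295, -0.1297261 , -1.01808845]), 'ft_torque': array([-0.02166574,  0.01296097,  0.01695625]), 'width': 0.08559570748093039}
```

View pics/scene0.png

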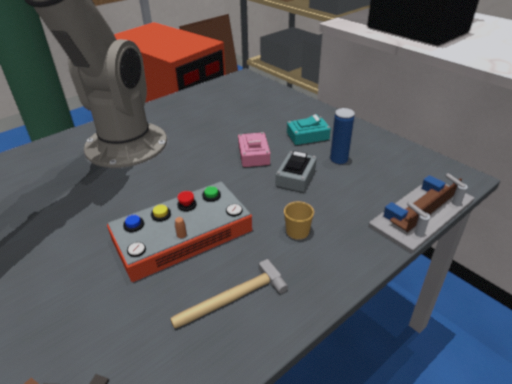

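View pics/top0.png

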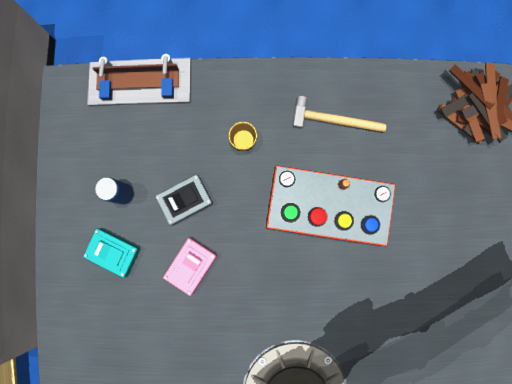

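The top view shows the console with green (291,213), red (318,217), yellow (345,221) and blue (371,225). The grey box is at (184,200), with its stripe on the left near (173,203).

```bash
python3 - <<'E'
from h import *
im=cv2.imread('pics/top0.png');hsv=cv2.cvtColor(im,cv2.COLOR_BGR2HSV)
x0,y0,x1,y1=150,170,410,255
R={'blue':((105,150,80),(130,255,255),.082),'yellow':((24,150,120),(34,255,255),.082),'green':((50,120,80),(80,255,255),.082),'red':((175,150,120),(180,255,255),.094)}
seeds={'blue':(371,225),'yellow':(345,221),'green':(291,213),'red':(318,217)}
for k,(lo,hi,z) in R.items():
    m=cv2.inRange(hsv,lo,hi)
    if k=='red': m|=cv2.inRange(hsv,(0,150,120),(5,255,255))
    w=np.zeros_like(m);cv2.circle(w,seeds[k],12,255,-1);m&=w
    M=cv2.moments(m,True);c=(M['m10']/M['m00'],M['m01']/M['m00'])
    print(k,M['m00'],np.round(c,1),onz('top',*c,z))
# stripe
g=hsv[185:220,160:205];m=((g[:,:,2]>215)&(g[:,:,1]<50)).astype(np.uint8)
n,l,s,c=cv2.connectedComponentsWithStats(m)
for i in range(1,n):print('stripe',s[i],c[i]+[160,185],onz('top',*(c[i]+[160,185]),.072))
# box outline top face ~54mm
g=hsv[165:235,145:220];print(g[35,:,2]);m=((g[:,:,2]>105)&(g[:,:,1]<60)).astype(np.uint8)
ct=max(cv2.findContours(m,0,2)[0],key=cv2.contourArea);r=cv2.minAreaRect(ct);bx=cv2.boxPoints(r)+[145,165]
print(r,[onz('top',*p,.054) for p in bx],onz('top',*bx.mean(0),.054))
print('tin',onz('top',243,137,.07),'can',onz('top',106,189,.17),'nozzle',onz('top',346,183,.112),'pink',onz('top',190,267,.06))
print('gauges',onz('top',287,179,.069),onz('top',382.5,194,.069))
a=cv2.resize(im[165:235,145:220],None,fx=6,fy=6,interpolation=2)
s=cv2.imread('pics/scene0.png')[140:200,265:340];a2=cv2.resize(s,(450,420),interpolation=2)
cv2.imwrite('pics/crop.png',np.hstack([cv2.resize(a,(340,420)),a2]))
E
```

```text
blue 163.0 [371.3 224.3] [ 0.4618 -0.2003  0.082 ]
yellow 160.0 [344.5 220.3] [ 0.4734 -0.1289  0.082 ]
green 163.0 [290.4 212. ] [0.497  0.0125 0.082 ]
red 226.0 [317.9 216.1] [ 0.485  -0.0577  0.094 ]
stripe [ 9 13  9 12 47] [172.78723404 203.63829787] [0.5219 0.3217 0.072 ]
[124 123 124 123 122 122 123 122 123 123 121 128 169 209 213 212 212 210
 185 111  64  60  45  71 214 254 253 255 214  76  35  38  41  40  40  41
  43  48  57  62  62  63  61  64  65  63  65  65  66  63  62  48  39  55
  62  65  63  68 135 201 208 210 219 238 212 125  74 100 109 109 110 118
 120 119 121]
((37.0, 34.5), (69.0, 74.0), 90.0) [array([0.6285, 0.4021, 0.054 ]), array([0.6258, 0.2001, 0.054 ]), array([0.4412, 0.2008, 0.054 ]), array([0.4417, 0.4006, 0.054 ])] [0.5338 0.2998 0.054 ]
tin [0.6982 0.1347 0.07  ] can [0.5538 0.4744 0.17  ] nozzle [ 0.5684 -0.1297  0.112 ] pink [0.3541 0.2779 0.06  ]
gauges [0.5846 0.0193 0.069 ] [ 0.5422 -0.2359  0.069 ]
```

View pics/crop.png

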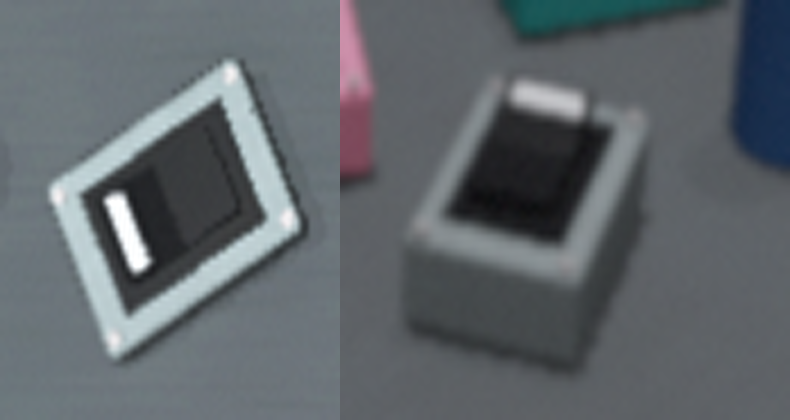

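The crop confirms the white stripe is on the box's left/+y wing. The stripe point is about (0.522, 0.322), the box centre is about 25 mm away from it, and the +x yaw is about 119°. I'll close the gripper and travel at height, turning about +94°.

Emit:
carry_out(moves=[[[0.6, 1, 0], [0, 0, 0.6], 255], [[0.6, 1, 0], [0, 0, 0.6], 255], [[0.6, 1, 0], [0, 0, 0.6], 255], [[0.6, 1, 0], [0, 0, 0.6], 255], [[0.6, 1, 0], [0, 0, 0.6], 255], [[0.6, 1, 0], [0, 0, 0.6], 255], [[0.6, 1, 0], [0, 0, 0.6], 255], [[0.6, 1, 0], [0, 0, 0.6], 255], [[0.6, 1, 0], [0, 0, 0.6], 255], [[0.6, 1, 0], [0, 0, 0.6], 255]], force=40)

```text
time: 0.93
ee_pos: [0.4648, -0.3106, 0.4046]
orientation: [-2.786, -1.452, 0.0]
wrist_force: [1.6, -1.1, 0.2]
width: -0.0004
```

Emit:
carry_out(moves=[[[0.3, 1, 0], [0, 0, 0.6], 255], [[0.3, 1, 0], [0, 0, 0.6], 255], [[0.3, 1, 0], [0, 0, 0.6], 255], [[0.3, 1, 0], [0, 0, 0.6], 255], [[0.3, 1, 0], [0, 0, 0.6], 255], [[0.3, 1, 0], [0, 0, 0.6], 255], [[0.3, 1, 0], [0, 0, 0.6], 255], [[0.3, 1, 0], [0, 0, 0.6], 255], [[0.3, 1, 0], [0, 0, 0.6], 255], [[0.3, 1, 0], [0, 0, 0.6], 255]])

```text
time: 1.77
ee_pos: [0.5544, -0.0107, 0.4046]
orientation: [-2.315, -2.123, 0.0]
wrist_force: [0.9, 0.1, -0.5]
width: 0.0
```

Emit:
carry_out(moves=[[[-0.1, 1, 0], [0, 0, 0.6], 255], [[-0.1, 1, 0], [0, 0, 0.6], 255], [[-0.1, 1, 0], [0, 0, 0.6], 255], [[-0.1, 1, 0], [0, 0, 0.6], 255], [[-0.1, 1, 0], [0, 0, 0.6], 255], [[-0.1, 1, 0], [0, 0, 0.6], 255], [[-0.1, 1, 0], [0, 0, 0.6], 255], [[-0.1, 1, 0], [0, 0, 0.6], 255], [[-0.1, 1, 0], [0, 0, 0.6], 255], [[-0.1, 0.5, 0], [0, 0, 0.6], 255]])

```text
time: 2.6
ee_pos: [0.5233, 0.2763, 0.4046]
orientation: [-1.682, -2.652, -0.001]
wrist_force: [-0.6, -0.5, 0.8]
width: -0.0003
```

Emit:
carry_out(moves=[[[0, 0.8, -0.3], [0, 0, 0.4], 255], [[0, 0.7, -0.8], [0, 0, 0.4], 255], [[0, 0, -1], [0, 0, 0], 255], [[0, 0, -1], [0, 0, 0], 255], [[0, 0, -0.9], [0, 0, 0], 255], [[0, 0, -0.4], [0, 0, 0], 255], [[0, 0, 0], [0, 0, 0], 255]])

```text
time: 3.18
ee_pos: [0.5237, 0.317, 0.27]
orientation: [-1.595, -2.704, 0.006]
wrist_force: [-0.1, -0.1, 0.4]
width: -0.0004
```

```bash
python3 - <<'E'
from h import *
a=snap('top','t1');b=snap('scene','s1');o=bot.observe();print(o['ee_pos'],o['wrist_force'],o['time'])
tip=o['ee_pos']-[0,0,.173]
for n,im in(('top',a),('scene',b)):
    for P,c in((tip,(0,0,255)),([.522,.322,.072],(0,255,0))):
        p=proj(n,P)[0];print(n,p);cv2.circle(im,(int(round(p[0])),int(round(p[1]))),1,c,-1)
cv2.imwrite('pics/c1.png',np.hstack([cv2.resize(a[160:240,140:220],(400,400)),cv2.resize(b[110:190,255:335],(400,400))]))
E
```

```text
[0.52458949 0.31793735 0.27350395] [0.83303438 0.80318605 0.71549414] 3.2833
top [172.4 202. ]
top [172.7 203.6]
scene [298.4 147.1]
scene [298.3 154.3]
```

View pics/c1.png

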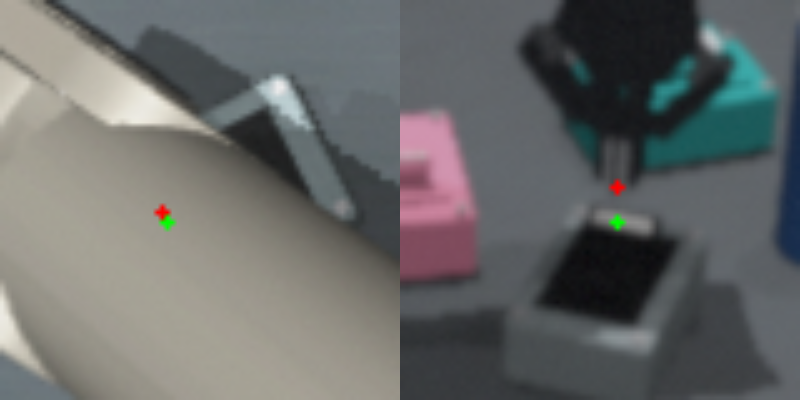

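The tip sits directly over the stripe, about 28 mm above it. I'll correct by a few mm and press slowly.

Emit:
carry_out(moves=[[[-0.1, 0.1, -0.4], [0, 0, 0], 255], [[0, 0, -0.4], [0, 0, 0], 255], [[0, 0, -0.15], [0, 0, 0], 255], [[0, 0, -0.1], [0, 0, 0], 255], [[0, 0, -0.1], [0, 0, 0], 255], [[0, 0, -0.05], [0, 0, 0], 255], [[0, 0, 0], [0, 0, 0], 255]])

```text
time: 3.87
ee_pos: [0.5213, 0.3208, 0.2366]
orientation: [-1.597, -2.706, 0.0]
wrist_force: [0.2, 0.6, -0.1]
width: 0.0001
```

Emit:
carry_out(moves=[[[0, 0, -0.05], [0, 0, 0], 255], [[0, 0, -0.05], [0, 0, 0], 255], [[0, 0, 0], [0, 0, 0], 255]])

```text
time: 4.12
ee_pos: [0.5214, 0.3211, 0.2358]
orientation: [1.596, 2.704, 0.001]
wrist_force: [-9.3, -5.5, 34.4]
width: 0.0002
```

A firm stop at tip z ≈ 0.063 with 34 N. I'll lift and move away so I can check.

Emit:
carry_out(moves=[[[0, 0, 0.3], [0, 0, 0], 255], [[0, 0, 0.9], [0, 0, 0], 255], [[0, 0, 1], [0, 0, 0], 255], [[0, -0.5, 1], [0, 0, 0], 255], [[0, -1, 0.5], [0, 0, 0], 255], [[0, -1, 0], [0, 0, 0], 255], [[0, -1, 0], [0, 0, 0], 255], [[0, -1, 0], [0, 0, 0], 255], [[0, -1, 0], [0, 0, 0], 255], [[0, -1, 0], [0, 0, 0], 255]])

```text
time: 4.95
ee_pos: [0.521, 0.124, 0.3449]
orientation: [1.597, 2.705, -0.001]
wrist_force: [0.6, -0.0, -0.4]
width: 0.0001
```

Emit:
carry_out(moves=[[[0, -1, 0], [0, 0, 0], 255], [[0, -1, 0], [0, 0, 0], 255], [[0, -1, 0], [0, 0, 0], 255], [[0, -1, 0], [0, 0, 0], 255], [[0, -1, 0], [0, 0, 0], 255], [[0, -1, 0], [0, 0, 0], 255], [[-0.3, -1, 0], [0, 0, 0], 255], [[-0.5, -1, 0], [0, 0, 0], 255], [[-0.5, -1, 0], [0, 0, 0], 255], [[-0.5, -1, 0], [0, 0, 0], 255]])

```text
time: 5.78
ee_pos: [0.4662, -0.1757, 0.3448]
orientation: [-1.597, -2.705, 0.001]
wrist_force: [0.6, -0.2, 0.1]
width: -0.0002
```

```bash
python3 - <<'E'
from h import *
a=snap('top','t2');b=snap('scene','s2');o=bot.observe();print(o['ee_pos'],o['orientation'],o['wrist_force'],o['time'])
a0=cv2.imread('pics/top0.png')
print('box top diff',cv2.absdiff(a,a0)[170:230,150:215].max(2).__gt__(60).sum())
f=lambda i:cv2.resize(i[165:235,145:220],(400,370),interpolation=2)
cv2.imwrite('pics/c2.png',np.hstack([f(a),cv2.resize(b[140:200,265:340],(400,370),interpolation=2)]))
E
```

```text
[ 0.46469247 -0.17904193  0.34454826] [-1.60555965 -2.69961098  0.0037651 ] [0.84754823 0.46751567 0.74025302] 5.8833
box top diff 16
```

View pics/c2.png

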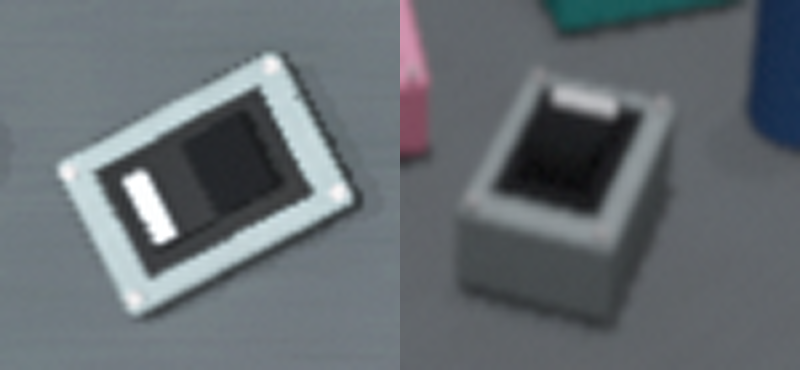

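The wing shading has swapped: the striped wing is now level and the plain one raised. The box hasn't moved. Next is blue.

Emit:
carry_out(moves=[[[-0.1, -0.7, -0.3], [0, 0, 0], 255], [[0, -0.1, -0.9], [0, 0, 0], 255], [[0, 0, -0.9], [0, 0, 0], 255], [[0, 0, -0.6], [0, 0, 0], 255], [[0, 0, -0.2], [0, 0, 0], 255], [[0, 0, -0.15], [0, 0, 0], 255], [[0, 0, -0.1], [0, 0, 0], 255], [[0, 0, -0.05], [0, 0, 0], 255], [[0, 0, -0.05], [0, 0, 0], 255], [[0, 0, 0], [0, 0, 0], 255]])

```text
time: 6.72
ee_pos: [0.4645, -0.1982, 0.2478]
orientation: [1.596, 2.705, 0.0]
wrist_force: [-0.8, 0.2, 0.6]
width: -0.0003
```

Emit:
carry_out(moves=[[[0, 0, -0.05], [0, 0, 0], 255], [[0, 0, -0.03], [0, 0, 0], 255], [[0, 0, 0], [0, 0, 0], 255]])

```text
time: 6.97
ee_pos: [0.4648, -0.1981, 0.2468]
orientation: [1.596, 2.704, -0.001]
wrist_force: [-12.0, 4.7, 37.8]
width: 0.0001
```

Blue is against its stop at tip z 0.074. On to yellow.

Emit:
carry_out(moves=[[[0, 0, 0.4], [0, 0, 0], 255], [[0, 0, 0.8], [0, 0, 0], 255], [[0.1, 0.8, 0], [0, 0, 0], 255], [[0.1, 0.8, 0], [0, 0, 0], 255], [[0.1, 0.7, 0], [0, 0, 0], 255], [[0, 0, -0.5], [0, 0, 0], 255], [[0, 0, -0.3], [0, 0, 0], 255], [[0, 0, -0.2], [0, 0, 0], 255], [[0, 0, -0.1], [0, 0, 0], 255], [[0, 0, 0], [0, 0, 0], 255]])

```text
time: 7.8
ee_pos: [0.4734, -0.1296, 0.2476]
orientation: [-1.597, -2.705, -0.0]
wrist_force: [-1.1, -0.3, 0.2]
width: 0.0002
```

Emit:
carry_out(moves=[[[0, 0, -0.05], [0, 0, 0], 255], [[0, 0, -0.05], [0, 0, 0], 255], [[0, 0, 0], [0, 0, 0], 255]])

```text
time: 8.05
ee_pos: [0.4736, -0.1295, 0.2466]
orientation: [1.598, 2.704, -0.001]
wrist_force: [-15.2, 5.2, 47.6]
width: 0.0002
```

Yellow is at its stop too. For green, I'll pass well above the red stop.

Emit:
carry_out(moves=[[[0, 0, 0.5], [0, 0, 0], 255], [[0, 0, 1], [0, 0, 0], 255], [[0, 0, 0.5], [0, 0, 0], 255], [[0.2, 1, 0], [0, 0, 0], 255], [[0.2, 1, 0], [0, 0, 0], 255], [[0.2, 1, 0], [0, 0, 0], 255], [[0.2, 1, 0], [0, 0, 0], 255], [[0, 0.7, 0], [0, 0, 0], 255], [[0, 0, 0], [0, 0, 0], 255]])

```text
time: 8.8
ee_pos: [0.4975, 0.0154, 0.3051]
orientation: [-1.591, -2.708, -0.002]
wrist_force: [-0.4, -0.7, -1.2]
width: -0.0001
```

Emit:
carry_out(moves=[[[0, 0, -0.9], [0, 0, 0], 255], [[0, 0, -0.5], [0, 0, 0], 255], [[0, 0, -0.2], [0, 0, 0], 255], [[0, 0, -0.15], [0, 0, 0], 255], [[0, 0, -0.15], [0, 0, 0], 255], [[0, 0, 0], [0, 0, 0], 255]])

```text
time: 9.3
ee_pos: [0.4975, 0.0114, 0.2478]
orientation: [1.597, 2.705, -0.0]
wrist_force: [-0.2, -0.3, 0.5]
width: 0.0004
```

Emit:
carry_out(moves=[[[0, 0, -0.05], [0, 0, 0], 255], [[0, 0, -0.04], [0, 0, 0], 255], [[0, 0, 0], [0, 0, 0], 255]])

```text
time: 9.55
ee_pos: [0.4977, 0.0118, 0.2469]
orientation: [1.596, 2.704, -0.0]
wrist_force: [-10.5, -3.0, 32.2]
width: 0.0001
```

Green is at its stop. I'll lift clear and do a final check.

Emit:
carry_out(moves=[[[0, 0, 0.5], [0, 0, 0], 255], [[0, 0, 1], [0, 0, 0], 255], [[0, 0, 1], [0, 0, 0], 255], [[0, 0, 1], [0, 0, 0], 255], [[0, 0.5, 0.5], [0, 0, 0], 255], [[0, 1, 0], [0, 0, 0], 255], [[0, 1, 0], [0, 0, 0], 255], [[0, 1, 0], [0, 0, 0], 255], [[0, 1, 0], [0, 0, 0], 255], [[0, 1, 0], [0, 0, 0], 255]])

```text
time: 10.38
ee_pos: [0.4972, 0.1782, 0.3659]
orientation: [1.597, 2.704, 0.002]
wrist_force: [0.8, -0.8, -0.4]
width: -0.0002
```

```bash
python3 - <<'E'
from h import *
a=snap('top','t3');b=snap('scene','s3');o=bot.observe();print(o['ee_pos'],o['wrist_force'],o['time'])
b0=cv2.imread('pics/scene0.png')
f=lambda i:cv2.resize(i[150:280,100:330],(600,300),interpolation=2)
cv2.imwrite('pics/c3.png',np.vstack([f(b0),f(b)]))
E
```

```text
[0.49671735 0.18150405 0.36609269] [ 0.44376471 -0.7013267   1.06445124] 10.4833
```

View pics/c3.png

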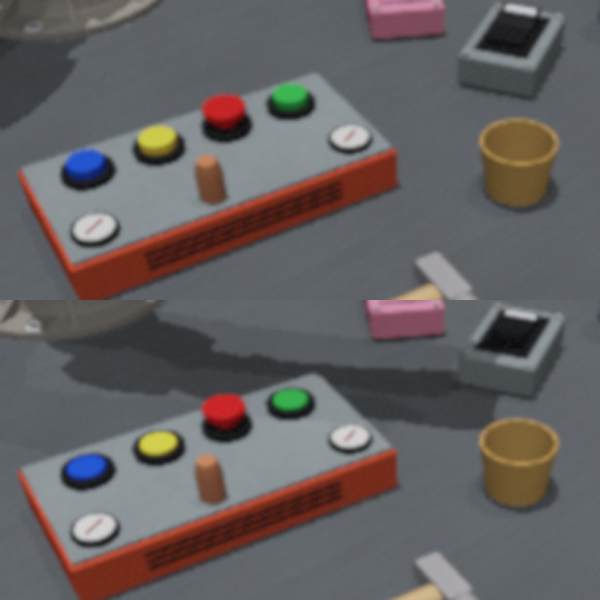

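The before/after picture shows blue, yellow and green sunk, with the red stop, nozzle, tin and switch box unchanged. I'm handing in.

```bash
python3 -c "
from workcell import bot
print(bot.finish_job())"
```

```text
the job is handed in; nothing more can be done
None
```

I pressed the rocker's striped end fully over, then pushed blue, yellow and green fully in, in that order, and handed in the job at about 10.5 s.

- **Hard stops:** each press ended against a firm stop. The fingertips were at about 63 mm on the rocker and 74 mm on the buttons, with vertical wrist forces of 32–48 N at the stops, all through the fingertips.
- **Final pictures:** the striped wing is level and the three buttons are sunk. The red stop is still out, and the switch box, nozzle and tin have not visibly moved. The final close-up did not cover the spray can and showed only the hammer's head; the arm never went low near either.
- **Disagreements:** no check failed. The force reading stayed near zero while each part was moving and rose only at its stop.

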